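# Pick the heavier guide roller by feel

### The job

Two bandsaw guide rollers look alike, but one has a solid core and is clearly heavier. Feel their weight in turn: lift the one in the blue nest straight up, a good 5 cm or more clear, hold it still there for a moment and set it back upright in its nest, then let go; after that lift the one in the orange nest in the same way. Finish still holding the heavier one, upright and still, above the middle of the round white pad with about 10 cm of air under it, while the lighter one stands in the nest it came from; drop neither roller and leave the other things on the bench where they are.

Things in the scene. Friction and masses are not known exactly. Their poses are not given: they have to be found in the camera images.
- roller_p_mid (a point): one of two blade guide rollers that look exactly alike: upright steel cylinder 38 mm in diameter and 44 mm tall on a dark flange foot 48 mm in diameter and 8 mm thick, 52 mm tall in all. They differ only in weight: either may be the heavier, which weighs 0.38 to 0.51 kg, the other 0.20 to 0.25 kg (2.5 N at most). Point: its centre, 26 mm above its underside; z along its axis, up
- roller_q_mid (a point): one of two blade guide rollers that look exactly alike: upright steel cylinder 38 mm in diameter and 44 mm tall on a dark flange foot 48 mm in diameter and 8 mm thick, 52 mm tall in all. They differ only in weight: either may be the heavier, which weighs 0.38 to 0.51 kg, the other 0.20 to 0.25 kg (2.5 N at most). Point: its centre, 26 mm above its underside; z along its axis, up
- nest_blue_floor (a point): blue round nest fixed to the bench, an open dish 72 mm in outer diameter, 60 mm inside, 12 mm tall with a 5 mm thick floor; one roller stands in it at the start. Point: centre of its inner floor, 5 mm above the bench; z up
- nest_orange_floor (a point): orange round nest fixed to the bench, an open dish 72 mm in outer diameter, 60 mm inside, 12 mm tall with a 5 mm thick floor; one roller stands in it at the start. Point: centre of its inner floor, 5 mm above the bench; z up
- pad_top (a point): round white pad in a black rim, 100 mm in diameter and 12 mm tall, fixed to the bench. Point: centre of its top face; z up
- spray_can_mid (a point): bystander: loose upright spray can, 52 mm in diameter, 130 mm tall. Point: its centre, 65 mm above the bench
- grease_jar_mid (a point): bystander: loose amber jar, 70 mm in diameter, 70 mm tall. Point: its centre, 35 mm above the bench
- screwdriver: bystander: loose screwdriver with a red handle, 180 mm long, lying on the bench between the nests, pointing roughly away from the robot. Origin: about the middle of its length, at its underside; x points along the blade
Mind the look-alikes: they are no part of the job. What is shaped like the part that bears roller_q_mid but green or red is not meant.

How it is judged:
On the way, in this order (a step that is already met when the one before it is completed fails the run):
1. the roller from the blue nest is held at least 3 cm up, above its nest, while the other stands untouched in the orange nest ((((horizontal distance between roller_p_mid and nest_blue_floor below 0.06 m and z of roller_p_mid in the frame of nest_blue_floor above 0.056 m and contact force between roller_p and the fingers above 1 N) and (horizontal distance between roller_q_mid and nest_orange_floor below 0.012 m and z of roller_q_mid in the frame of nest_orange_floor below 0.031 m and angle between roller_q_mid's own z axis and vertical below 0.1 rad) and contact force between roller_q and the fingers below 0.1 N) or ((horizontal distance between roller_q_mid and nest_blue_floor below 0.06 m and z of roller_q_mid in the frame of nest_blue_floor above 0.056 m and contact force between roller_q and the fingers above 1 N) and (horizontal distance between roller_p_mid and nest_orange_floor below 0.012 m and z of roller_p_mid in the frame of nest_orange_floor below 0.031 m and angle between roller_p_mid's own z axis and vertical below 0.1 rad) and contact force between roller_p and the fingers below 0.1 N))), for 0.3 s.
2. it stands upright in the blue nest again, let go ((((horizontal distance between roller_p_mid and nest_blue_floor below 0.012 m and z of roller_p_mid in the frame of nest_blue_floor below 0.031 m and angle between roller_p_mid's own z axis and vertical below 0.1 rad) and contact force between roller_p and the fingers below 0.1 N and (horizontal distance between roller_q_mid and nest_orange_floor below 0.012 m and z of roller_q_mid in the frame of nest_orange_floor below 0.031 m and angle between roller_q_mid's own z axis and vertical below 0.1 rad)) or ((horizontal distance between roller_q_mid and nest_blue_floor below 0.012 m and z of roller_q_mid in the frame of nest_blue_floor below 0.031 m and angle between roller_q_mid's own z axis and vertical below 0.1 rad) and contact force between roller_q and the fingers below 0.1 N and (horizontal distance between roller_p_mid and nest_orange_floor below 0.012 m and z of roller_p_mid in the frame of nest_orange_floor below 0.031 m and angle between roller_p_mid's own z axis and vertical below 0.1 rad)))), for 0.1 s.
3. the roller from the orange nest is held at least 3 cm up, above its nest, while the other stands untouched in the blue nest ((((horizontal distance between roller_p_mid and nest_orange_floor below 0.06 m and z of roller_p_mid in the frame of nest_orange_floor above 0.056 m and contact force between roller_p and the fingers above 1 N) and (horizontal distance between roller_q_mid and nest_blue_floor below 0.012 m and z of roller_q_mid in the frame of nest_blue_floor below 0.031 m and angle between roller_q_mid's own z axis and vertical below 0.1 rad) and contact force between roller_q and the fingers below 0.1 N) or ((horizontal distance between roller_q_mid and nest_orange_floor below 0.06 m and z of roller_q_mid in the frame of nest_orange_floor above 0.056 m and contact force between roller_q and the fingers above 1 N) and (horizontal distance between roller_p_mid and nest_blue_floor below 0.012 m and z of roller_p_mid in the frame of nest_blue_floor below 0.031 m and angle between roller_p_mid's own z axis and vertical below 0.1 rad) and contact force between roller_p and the fingers below 0.1 N))), for 0.3 s.
At the end, for the whole second after the job is handed in: The heavier roller is held in the fingers, still and upright (within 11 degrees), its centre within 3 cm of the pad's middle from above, its underside 6 to 15 cm above the pad; the lighter one stands upright, at rest and untouched in the nest it came from, pressing on it with 1 to 3 N (((horizontal distance between roller_p_mid and pad_top below 0.03 m and z of roller_p_mid in the frame of pad_top between 0.086 and 0.176 m and angle between roller_p_mid's own z axis and vertical below 0.2 rad and linear speed of each of roller_p, roller_q below 0.03 m/s and contact force between roller_p and the fingers above 1 N and (((horizontal distance between roller_q_mid and nest_blue_floor below 0.012 m and z of roller_q_mid in the frame of nest_blue_floor below 0.031 m and angle between roller_q_mid's own z axis and vertical below 0.1 rad) and contact force between roller_q and nest_blue between 1 and 3 N) or ((horizontal distance between roller_q_mid and nest_orange_floor below 0.012 m and z of roller_q_mid in the frame of nest_orange_floor below 0.031 m and angle between roller_q_mid's own z axis and vertical below 0.1 rad) and contact force between roller_q and nest_orange between 1 and 3 N)) and distance of roller_q_mid from where it was at the start of the episode below 0.016 m and contact force between roller_q and the fingers below 0.1 N) or (horizontal distance between roller_q_mid and pad_top below 0.03 m and z of roller_q_mid in the frame of pad_top between 0.086 and 0.176 m and angle between roller_q_mid's own z axis and vertical below 0.2 rad and linear speed of each of roller_q, roller_p below 0.03 m/s and contact force between roller_q and the fingers above 1 N and (((horizontal distance between roller_p_mid and nest_blue_floor below 0.012 m and z of roller_p_mid in the frame of nest_blue_floor below 0.031 m and angle between roller_p_mid's own z axis and vertical below 0.1 rad) and contact force between roller_p and nest_blue between 1 and 3 N) or ((horizontal distance between roller_p_mid and nest_orange_floor below 0.012 m and z of roller_p_mid in the frame of nest_orange_floor below 0.031 m and angle between roller_p_mid's own z axis and vertical below 0.1 rad) and contact force between roller_p and nest_orange between 1 and 3 N)) and distance of roller_p_mid from where it was at the start of the episode below 0.016 m and contact force between roller_p and the fingers below 0.1 N))); the arm keeps its last pose, push and grip.
It fails at once if a roller is dropped or knocked (it moves faster than 0.5 m/s out of the fingers) ((linear speed of roller_p above 0.5 m/s and contact force between roller_p and the fingers below 0.1 N) or (linear speed of roller_q above 0.5 m/s and contact force between roller_q and the fingers below 0.1 N)).
It fails at once if the spray can is shifted by more than 2 cm (distance of spray_can_mid from where it was at the start of the episode above 0.02 m).
It fails at once if the grease jar is shifted by more than 2 cm (distance of grease_jar_mid from where it was at the start of the episode above 0.02 m).
It fails at once if the screwdriver is shifted by more than 2 cm (distance of screwdriver from where it was at the start of the episode above 0.02 m).
It also fails if it takes over 72 s, if anything falls off the work surface, if the arm or the gripper's body presses on something with over 40 N, if the wrist force passes 120 N, or if a joint passes its speed limit or range.

### The arm

A 6-joint arm with a two-finger parallel gripper is mounted at the origin on the work surface. World frame = base frame: x ahead of the robot, y to its left, z up, the work surface at z = 0. Lengths are in m, angles in rad, forces in N, time in s.
With the tool pointing down it reaches from about 0.375 to 0.925 m from the base axis. Payload 5.7 kg.
Tool frame: the origin (TCP) lies at the centre of the arm's flange, where the gripper is bolted on; the fingertips stand 182 mm ahead of it and the grasp point (between the pads) lies 163 mm ahead of it; z points along the fingers, y is the line along which they close (so a half turn about z gives the same grasp; the last joint's range is limited). The gripper opens to 88 mm and grips with 3 to 60 N. Pads are 20 mm wide; open, the fingers measure 115 mm over their backs; the gripper's body (75 mm by 178 mm) begins 61 mm behind the grasp point.
Start: joints at [1.081, 0.359, 1.51, -0, 1.272, -0.115], TCP at [0.22, 0.558, 0.405] pointing down, gripper open.
Joint ranges: [-2.97, 2.97], [-1.01, 2.36], [0.21, 2.38], [-0.96, 4.11], [0.2, 2.71], [-2.98, 2.98]. Speed limits (rad/s): [2.39, 2.39, 3.14, 3.14, 3.14, 3.14].

### API

Orientations are given as a rotation vector (axis times angle).
In Python, from plant import env gives the robot as it stands.
- The arm moves only by the tool play_rows, never from a script. Its argument "moves" is a list of rows, each a list of 3 entries, a list of its own where there are three numbers: the shift along the tool's x, y, z in mm, then the turn, a rotation vector about the tool's x, y, z in rad, then the finger opening in mm, from 0 to 87.8. In form: [[[tx, ty, tz], [wx, wy, wz], gripper], ...]. A call has exactly 10 rows; each row is the pose to reach, as a shift and turn from the pose commanded when the call began, along the tool's axes at that moment; what a row does not reach only later rows make up. A row lasts 1/8 s, in which the tool goes at most 62.5 mm and 10.7 degrees, less where a joint would pass 70% of its speed; a pose out of reach is approached as far as the arm can. A call with a gripper value outside its range is refused whole. The fingers move at their own pace and stop on an object; "force" is the grip in N (left out, the last holds). Time passes only in rows, so rows that repeat a pose let the fingers close, or fill a call up. It gives the time, the measured TCP pose, the force, the opening and the grip force at its end, in the units of the state.
- env.state(): the state, without advancing time (a new reading comes with each control period).
- env.read_camera(name): name is "side" or "top"; returns (picture, depth): 420x560x3 uint8, red, green, blue; 420x560 float32, m along the optical axis (not along the pixel's ray), 0 where there is no reading.
- env.camera_info(name): a dict with "camera_matrix" (3x3 intrinsics, pixels), "extrinsics" (4x4, takes a point from camera to world coordinates). Camera axes: x right, y down, z forward; pixel columns grow to the right and rows downward; lengths in m; the calibration is good to about 2 mm. A picture is of the moment at which its call begins. camera_info takes no time and is no camera call.
- env.job_done(): hands the job in; it is judged then, once.
Trained networks look in the newest picture that a camera, given by its name, has taken for a name from the list of things; names that differ only in an ending like _2 or _b are one class to them, and where a whole thing is asked for, a point or a joint stands for the part that bears it (a point fixed in the world has none). Each returns a list of dicts, best first, with "conf" (0 to 1); they miss things now and then, are a little off and sometimes report something else, mostly with a low value. They report only what shows in the picture. A call takes as long as a camera call. They do not tell look-alikes from the thing itself.
- env.look_for(target, camera): "position" ([column, row] in pixels, amid what is visible of it).
- env.trace(target, camera): "pixels" (420x560 bool, what is visible of it) and "position" ([column, row] in pixels, amid what is visible of it).
The state is a dict: "clock": time; "joint_positions": joint angles; "qd": joint speeds; "joint_torque": joint torques, N m; "tool_pos": TCP position; "ee_rot": TCP orientation; "ft_force": force on the tool from outside, world axes, zero at the start; "wrist_torque": the same for the moment, N m; "gripper_width": opening from 0.0 (shut) to 1.0 (fully open); "finger_force": force on a finger pad.
Only numpy, scipy, OpenCV 4.12 (cv2) and the standard library are available. Lean on these libraries where they do the work, as an engineer would, in place of code of your own. Each camera call takes 0.05 s, during which the arm holds its last target. There are 200 camera calls.

## Working session

There is one attempt and no reset: what is moved stays moved. The work goes in short steps, Python scripts to look and compute and a tool call to move; the robot and the scene stay as the last step left them, time stands still between calls to the robot, and variables do not carry over. Pictures are saved under pics/ and viewed, at most 10 in all, crops included, and the job is handed in when it is done.

Besides the shell and the picture viewer there is one more tool, called after "Emit:" in YAML: its name, and indented under it one key for each argument. play_rows: Moves the arm, as the interface text tells. Its arguments: {"type":"object","properties":{"moves":{"type":"array"},"force":{"type":"number"}},"required":["moves"]}

```bash
mkdir -p pics; ls
cat > h.py <<'E'
from plant import env
import numpy as np, cv2
np.set_printoptions(precision=4,suppress=True)
def save(n,im): cv2.imwrite('pics/'+n+'.png',im[:,:,::-1])
def cloud(cam,d,mask):
    i=env.camera_info(cam);K=np.array(i['camera_matrix']);E=np.array(i['extrinsics'])
    v,u=np.nonzero(mask&(d>0));z=d[v,u]
    p=np.c_[(u-K[0,2])*z/K[0,0],(v-K[1,2])*z/K[1,1],z]
    return p@E[:3,:3].T+E[:3,3]
E
python3 - <<'E'
from h import *
t,dt=env.read_camera('top'); s,ds=env.read_camera('side')
save('top0',t);save('side0',s)
np.savez('d0.npz',t=t,dt=dt,s=s,ds=ds)
for n in ['roller_p_mid','nest_blue_floor','nest_orange_floor','pad_top','spray_can_mid','grease_jar_mid','screwdriver']:
    for cam,d in (('top',dt),('side',ds)):
        for r in env.trace(n,cam)[:4]:
            P=cloud(cam,d,r['pixels'])
            print(n,cam,round(r['conf'],2),np.round(r['position']),len(P),P.min(0),P.max(0),np.median(P,0)) if len(P) else print(n,cam,'none')
print(env.state())
E
```

```text
pics
roller_p_mid top 0.83 [212. 261.] 428 [0.4432 0.1393 0.0042] [0.4909 0.1939 0.0625] [0.4664 0.1578 0.0559]
roller_p_mid top 0.35 [299. 289.] 457 [ 0.3583 -0.0516 -0.0016] [ 0.4755 -0.0179  0.0306] [ 0.4037 -0.0343  0.0243]
roller_p_mid top 0.33 [375. 276.] 451 [ 0.4235 -0.2512 -0.0016] [ 0.4946 -0.1798  0.0579] [ 0.454  -0.2119  0.011 ]
roller_p_mid top 0.19 [224. 262.] 457 [ 0.432   0.1282 -0.0013] [0.5027 0.2005 0.0586] [0.464  0.1575 0.0108]
nest_blue_floor top 0.93 [220. 264.] 422 [ 0.432   0.1282 -0.0013] [0.5019 0.198  0.0164] [0.4611 0.1576 0.0108]
nest_blue_floor side 0.62 [233. 202.] 249 [ 0.4316  0.1231 -0.0017] [0.5044 0.196  0.0153] [0.4685 0.14   0.0084]
nest_orange_floor top 0.97 [385. 278.] 395 [ 0.4239 -0.2512  0.0027] [ 0.4946 -0.1798  0.0578] [ 0.4542 -0.2164  0.0113]
nest_orange_floor side 0.72 [230. 323.] 599 [ 0.4212 -0.2561 -0.0014] [ 0.4948 -0.1774  0.0386] [ 0.4557 -0.2356  0.009 ]
nest_orange_floor side 0.19 [361. 316.] 2101 [ 0.6395 -0.3121 -0.0013] [ 0.7337 -0.1782  0.0727] [ 0.6687 -0.2948  0.0526]
pad_top top 0.97 [275. 177.] 1491 [ 0.6151 -0.0241 -0
[... 1093 characters left out ...]
.95 [203. 246.] 566 [ 0.3528 -0.106  -0.002 ] [0.523  0.0071 0.0526] [ 0.4068 -0.0453  0.02  ]
screwdriver side 0.25 [230. 191.] 394 [0.447  0.1363 0.0054] [0.4893 0.1786 0.0605] [0.4673 0.1468 0.0377]
{'clock': 0.8, 'joint_positions': array([ 1.0809,  0.3587,  1.5104, -0.    ,  1.2725, -0.1151]), 'qd': array([ 0.0008,  0.0004,  0.0003,  0.0012,  0.0009, -0.    ]), 'joint_torque': array([ -0.001 , -51.5264, -27.1117,   0.0674,   0.0248,  -0.    ]), 'tool_pos': array([0.2197, 0.5583, 0.4047]), 'ee_rot': array([ 0.5853,  3.0866, -0.0001]), 'ft_force': array([-0.9526, -0.0856, -0.1969]), 'wrist_torque': array([-0.044 , -0.0638, -0.0004]), 'finger_force': 0.0, 'gripper_width': 1.001937422457597}
```

View pics/top0.png

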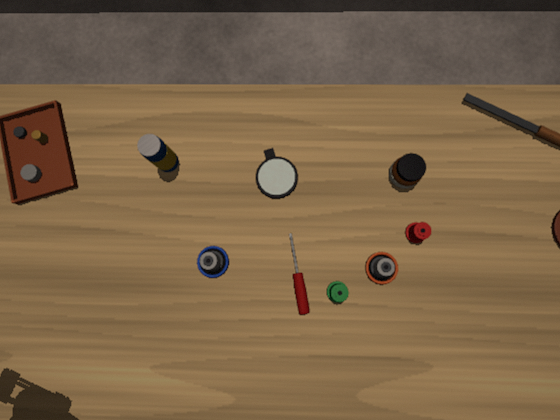

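View pics/side0.png

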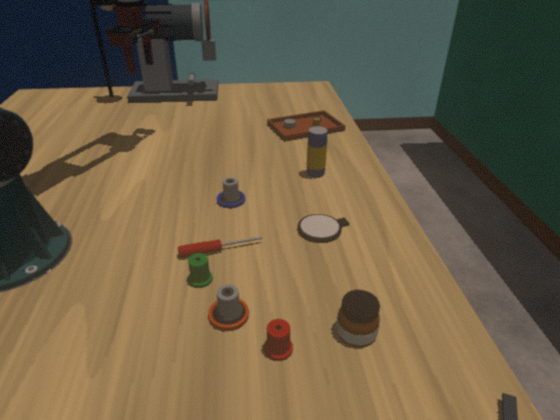

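Run:
```python
from h import *
from scipy.spatial.transform import Rotation as R
z=np.load('d0.npz');from scipy.optimize import least_squares
for cam,d in(('top',z['dt']),('side',z['ds'])):
    P=cloud(cam,d,d>0)
    for n,c in (('blue',(.466,.160)),('orange',(.460,-.215)),('pad',(.67,.025))):
        q=P[np.hypot(*(P[:,:2]-c).T)<.07]
        if n!='pad':
            t=q[(q[:,2]>.046)&(q[:,2]<.062)]; print(cam,n,'top bbox mid',(t[:,:2].min(0)+t[:,:2].max(0))/2,np.ptp(t[:,:2],axis=0),'z',np.percentile(t[:,2],[10,50,90]))
            # cylinder side fit
            t=q[(q[:,2]>.02)&(q[:,2]<.05)]
            if len(t)>20:
                f=least_squares(lambda x:np.hypot(t[:,0]-x[0],t[:,1]-x[1])-.019,c,loss='soft_l1',f_scale=.001); print('  cyl fit',f.x,len(t))
        t=q[(q[:,2]>.007)&(q[:,2]<.016)]
        print('  low bbox mid',(t[:,:2].min(0)+t[:,:2].max(0))/2,np.ptp(t[:,:2],axis=0))
r=R.from_rotvec(env.state()['ee_rot']).as_matrix();print(r)
```

```text
top blue top bbox mid [0.4677 0.1638] [0.0364 0.0376] z [0.0553 0.0577 0.0596]
  cyl fit [0.467  0.1643] 42
  low bbox mid [0.4669 0.1634] [0.0699 0.0692]
top orange top bbox mid [ 0.4596 -0.2129] [0.0357 0.036 ] z [0.0558 0.058  0.0597]
  cyl fit [ 0.4604 -0.2145] 46
  low bbox mid [ 0.4592 -0.2229] [0.0708 0.0862]
  low bbox mid [0.6741 0.0228] [0.1181 0.0983]
side blue top bbox mid [0.4677 0.1597] [0.0364 0.0424] z [0.0492 0.0566 0.0584]
  cyl fit [0.4672 0.1615] 160
  low bbox mid [0.4668 0.1571] [0.0695 0.0674]
side orange top bbox mid [ 0.4593 -0.2181] [0.0363 0.0392] z [0.0496 0.0571 0.0586]
  cyl fit [ 0.4597 -0.2168] 275
  low bbox mid [ 0.4579 -0.2243] [0.0704 0.0636]
  low bbox mid [0.6749 0.0181] [0.1208 0.1014]
[[-0.9306  0.3661  0.    ]
 [ 0.3661  0.9306 -0.0001]
 [-0.     -0.     -1.    ]]
```

Top view: the blue nest with its roller is at px (213,262), orange with its roller at (382,267) and the pad at (277,177). The green (338,292) and red (419,232) look-alikes are about 11 cm from the orange nest. The side view agrees with this. The rollers are at about (0.467, 0.163) and (0.460, -0.2155), the pad at about (0.666, 0.024). I'll keep the present tool heading throughout, since it clears everything.

Emit:
play_rows:
  moves:
    - [[-60, -44, 10], [0, 0, 0], 87]
    - [[-115, -85, 30], [0, 0, 0], 87]
    - [[-165, -122, 50], [0, 0, 0], 87]
    - [[-215, -160, 70], [0, 0, 0], 87]
    - [[-265, -196, 90], [0, 0, 0], 87]
    - [[-310, -230, 100], [0, 0, 0], 87]
    - [[-350, -260, 105], [0, 0, 0], 87]
    - [[-374, -277, 105], [0, 0, 0], 87]
    - [[-374, -277, 105], [0, 0, 0], 87]
    - [[-374, -277, 105], [0, 0, 0], 87]
  force: 20

```text
clock: 2.05
tool_pos: [0.466, 0.1639, 0.2997]
ee_rot: [-0.586, -3.086, -0.0]
ft_force: [1.1, -0.1, 0.0]
gripper_width: 0.991
finger_force: 0.0
```

```bash
cat >> h.py <<'E'
from scipy.spatial.transform import Rotation as R
def delta(t):
    s=env.state();r=R.from_rotvec(s['ee_rot']).as_matrix()
    print('clock',s['clock'],'pos',s['tool_pos'],'tilt',r[:,2],'F',s['ft_force'],'w',s['gripper_width'],s['finger_force'],'shift mm',r.T@(np.array(t)-s['tool_pos'])*1000)
E
python3 - <<'E'
from h import *
s,ds=env.read_camera('side');save('side1',s)
delta([.467,.163,.205])
E
```

```text
clock 2.1 pos [0.4657 0.1643 0.2997] tilt [-0.0005  0.0002 -1.    ] F [-0.7596 -0.1465  0.344 ] w 0.9925182137111911 0.0 shift mm [-1.7439 -0.698  94.6902]
```

View pics/side1.png

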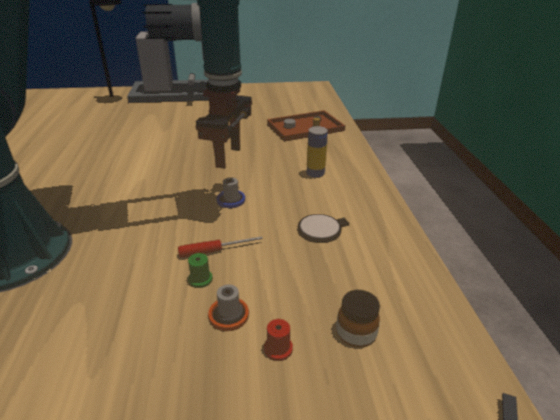

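The open fingers (px 228,160) hang over the blue roller (231,190). Now descending and closing.

Emit:
play_rows:
  moves:
    - [[0, 0, 25], [0, 0, 0], 87]
    - [[-1, 0, 50], [0, 0, 0], 87]
    - [[-1, 0, 75], [0, 0, 0], 87]
    - [[-1, 0, 90], [0, 0, 0], 87]
    - [[-1, 0, 95], [0, 0, 0], 87]
    - [[-1, 0, 95], [0, 0, 0], 87]
    - [[-1, 0, 95], [0, 0, 0], 60]
    - [[-1, 0, 95], [0, 0, 0], 50]
    - [[-1, 0, 95], [0, 0, 0], 44]
    - [[-1, 0, 95], [0, 0, 0], 40]
  force: 20

```text
clock: 3.35
tool_pos: [0.4673, 0.1632, 0.2049]
ee_rot: [0.585, 3.086, 0.0]
ft_force: [-0.4, 0.7, -0.3]
gripper_width: 0.575
finger_force: 0.0
```

Emit:
play_rows:
  moves:
    - [[0, 0, 0], [0, 0, 0], 38]
    - [[0, 0, 0], [0, 0, 0], 36]
    - [[0, 0, 0], [0, 0, 0], 34]
    - [[0, 0, 0], [0, 0, 0], 30]
    - [[0, 0, 0], [0, 0, 0], 30]
    - [[0, 0, 0], [0, 0, 0], 30]
    - [[0, 0, 0], [0, 0, 0], 30]
    - [[0, 0, 0], [0, 0, 0], 30]
    - [[0, 0, 0], [0, 0, 0], 30]
    - [[0, 0, 0], [0, 0, 0], 30]
  force: 30

```text
clock: 4.6
tool_pos: [0.4672, 0.1632, 0.2047]
ee_rot: [-0.585, -3.087, 0.0]
ft_force: [-0.3, -1.6, 3.5]
gripper_width: 0.433
finger_force: 30.0
```

Gripped at 38 mm. Lifting 70 mm gently, then holding still.

Emit:
play_rows:
  moves:
    - [[0, 0, -4], [0, 0, 0], 30]
    - [[0, 0, -14], [0, 0, 0], 30]
    - [[0, 0, -28], [0, 0, 0], 30]
    - [[0, 0, -42], [0, 0, 0], 30]
    - [[0, 0, -56], [0, 0, 0], 30]
    - [[0, 0, -66], [0, 0, 0], 30]
    - [[0, 0, -70], [0, 0, 0], 30]
    - [[0, 0, -70], [0, 0, 0], 30]
    - [[0, 0, -70], [0, 0, 0], 30]
    - [[0, 0, -70], [0, 0, 0], 30]
  force: 30

```text
clock: 5.85
tool_pos: [0.467, 0.1632, 0.2742]
ee_rot: [-0.585, -3.086, 0.001]
ft_force: [-0.7, 0.2, -2.6]
gripper_width: 0.436
finger_force: 30.0
```

Emit:
play_rows:
  moves:
    - [[0, 0, 0], [0, 0, 0], 30]
    - [[0, 0, 0], [0, 0, 0], 30]
    - [[0, 0, 0], [0, 0, 0], 30]
    - [[0, 0, 0], [0, 0, 0], 30]
    - [[0, 0, 0], [0, 0, 0], 30]
    - [[0, 0, 0], [0, 0, 0], 30]
    - [[0, 0, 0], [0, 0, 0], 30]
    - [[0, 0, 0], [0, 0, 0], 30]
    - [[0, 0, 0], [0, 0, 0], 30]
    - [[0, 0, 0], [0, 0, 0], 30]
  force: 30

```text
clock: 7.1
tool_pos: [0.4672, 0.1633, 0.2746]
ee_rot: [-0.585, -3.087, 0.0]
ft_force: [0.6, -0.4, -2.8]
gripper_width: 0.435
finger_force: 30.0
```

```bash
cat >> h.py <<'E'
def weigh():
    F=[];T=[]
    for i in range(8):
        im=env.read_camera('side'); s=env.state(); F.append(s['ft_force']);T.append(s['joint_torque'])
    F=np.array(F);print('F mean',F.mean(0),'sd',F.std(0),'torque',np.mean(T,0));return im
E
python3 - <<'E'
from h import *
s,ds=weigh();save('side2',s[100:300,130:330].repeat(3,0).repeat(3,1))
delta([.467,.163,.205])
P=cloud('side',ds,ds>0);q=P[(np.hypot(P[:,0]-.467,P[:,1]-.163)<.035)&(P[:,2]<.15)&(P[:,2]>.03)]
print(np.histogram(q[:,2],np.arange(.03,.15,.01)))
E
```

```text
F mean [ 0.1302 -0.2669 -2.353 ] sd [0.438  0.4903 0.528 ] torque [  0.0009 -45.5756 -19.4536   0.0214   0.0726   0.0001]
clock 7.5 pos [0.4672 0.1633 0.2746] tilt [-0.0001 -0.0001 -1.    ] F [-0.1661 -0.1277 -3.0714] w 0.439002585826137 29.99930340796709 shift mm [ 0.0695 -0.3254 69.6304]
(array([  0,   0,   0,   0,  32,  87,  53,  72,  65, 104,  70]), array([0.03, 0.04, 0.05, 0.06, 0.07, 0.08, 0.09, 0.1 , 0.11, 0.12, 0.13,
       0.14]))
```

View pics/side2.png

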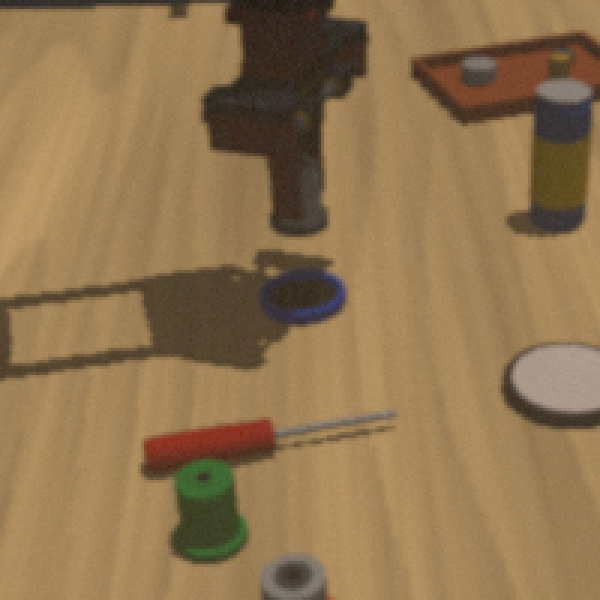

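The roller is upright in the fingers (crop px 300,200), with the empty blue nest below it (303,296). It pulls about 2.35 N, so it's probably the light one. Setting it back.

Emit:
play_rows:
  moves:
    - [[0, 0, 6], [0, 0, 0], 30]
    - [[0, 0, 18], [0, 0, 0], 30]
    - [[0, 0, 32], [0, 0, 0], 30]
    - [[0, 0, 46], [0, 0, 0], 30]
    - [[0, 0, 57], [0, 0, 0], 30]
    - [[0, 0, 64], [0, 0, 0], 30]
    - [[0, 0, 68], [0, 0, 0], 30]
    - [[0, 0, 69.5], [0, 0, 0], 30]
    - [[0, 0, 69.5], [0, 0, 0], 30]
    - [[0, 0, 69.5], [0, 0, 0], 30]
  force: 30

```text
clock: 8.75
tool_pos: [0.4674, 0.1633, 0.2055]
ee_rot: [0.585, 3.086, 0.0]
ft_force: [-0.6, -0.9, -2.5]
gripper_width: 0.436
finger_force: 30.0
```

Emit:
play_rows:
  moves:
    - [[0, 0, 0], [0, 0, 0], 30]
    - [[0, 0, 0], [0, 0, 0], 38]
    - [[0, 0, 0], [0, 0, 0], 40]
    - [[0, 0, 0], [0, 0, 0], 44]
    - [[0, 0, 0], [0, 0, 0], 50]
    - [[0, 0, 0], [0, 0, 0], 60]
    - [[0, 0, 0], [0, 0, 0], 75]
    - [[0, 0, 0], [0, 0, 0], 87]
    - [[0, 0, 0], [0, 0, 0], 87]
    - [[0, 0, 0], [0, 0, 0], 87]

```text
clock: 10.0
tool_pos: [0.4672, 0.1633, 0.2051]
ee_rot: [-0.585, -3.087, 0.0]
ft_force: [0.1, -0.6, -0.8]
gripper_width: 0.993
finger_force: 0.0
```

Emit:
play_rows:
  moves:
    - [[0, 0, 0], [0, 0, 0], 87]
    - [[0, 0, 0], [0, 0, 0], 87]
    - [[0, 0, -10], [0, 0, 0], 87]
    - [[0, 0, -30], [0, 0, 0], 87]
    - [[0, 0, -55], [0, 0, 0], 87]
    - [[0, 0, -80], [0, 0, 0], 87]
    - [[0, 0, -95], [0, 0, 0], 87]
    - [[0, 0, -100], [0, 0, 0], 87]
    - [[0, 0, -100], [0, 0, 0], 87]
    - [[0, 0, -100], [0, 0, 0], 87]

```text
clock: 11.25
tool_pos: [0.4669, 0.1632, 0.3044]
ee_rot: [-0.585, -3.085, 0.001]
ft_force: [0.0, 0.6, -0.6]
gripper_width: 0.993
finger_force: 0.0
```

Run:
```python
from h import *
s,ds=weigh();save('side3',s[100:300,130:330].repeat(3,0).repeat(3,1))
delta([.460,-.2155,.305])
P=cloud('side',ds,ds>0);c=(.467,.1627)
q=P[np.hypot(*(P[:,:2]-c).T)<.05]
t=q[(q[:,2]>.02)&(q[:,2]<.05)]
from scipy.optimize import least_squares
print('cyl',least_squares(lambda x:np.hypot(t[:,0]-x[0],t[:,1]-x[1])-.019,c,loss='soft_l1',f_scale=.001).x,len(t))
t=q[(q[:,2]>.046)&(q[:,2]<.08)];print('top z',np.percentile(t[:,2],[50,90,99]))
```

```text
F mean [ 0.1448  0.1357 -0.1632] sd [0.3955 0.6024 0.4454] torque [  0.0037 -43.3304 -20.6377   0.0216   0.0753  -0.    ]
clock 11.65 pos [0.4672 0.1633 0.305 ] tilt [-0.0004 -0.0002 -1.    ] F [ 0.5138  0.3316 -0.1528] w 0.989501957287172 0.0 shift mm [-131.9672 -355.1103    0.0294]
cyl [0.4676 0.1623] 163
top z [0.0565 0.0584 0.0595]
```

View pics/side3.png

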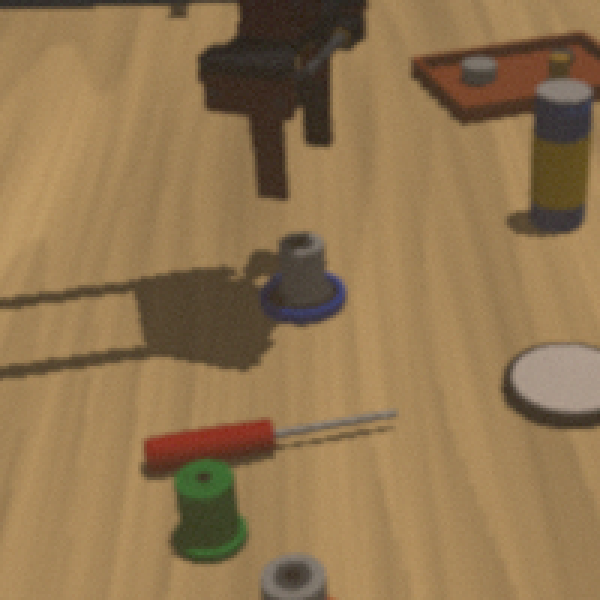

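The blue roller stands upright in its nest again (crop px 303,275), and its net weight was about 2.2 N. Moving over the orange nest.

Emit:
play_rows:
  moves:
    - [[-10, -27, 0], [0, 0, 0], 87]
    - [[-26, -70, 0], [0, 0, 0], 87]
    - [[-44, -118, 0], [0, 0, 0], 87]
    - [[-62, -167, 0], [0, 0, 0], 87]
    - [[-80, -215, 0], [0, 0, 0], 87]
    - [[-98, -264, 0], [0, 0, 0], 87]
    - [[-114, -307, 0], [0, 0, 0], 87]
    - [[-126, -339, 0], [0, 0, 0], 87]
    - [[-132, -355, 0], [0, 0, 0], 87]
    - [[-132, -355, 0], [0, 0, 0], 87]

```text
clock: 12.9
tool_pos: [0.4601, -0.2159, 0.3051]
ee_rot: [-0.588, -3.086, -0.0]
ft_force: [0.7, 0.4, 0.6]
gripper_width: 0.991
finger_force: 0.0
```

Run:
```python
from h import *
s,ds=env.read_camera('side');save('side4',s[200:400,130:330].repeat(3,0).repeat(3,1))
delta([.460,-.2155,.205])
```

```text
clock 12.95 pos [ 0.4599 -0.2149  0.305 ] tilt [-0.0005  0.0007 -1.    ] F [ 0.2825 -0.1821 -0.2112] w 0.9914468544685046 0.0 shift mm [ -0.353   -0.5477 100.0193]
```

View pics/side4.png

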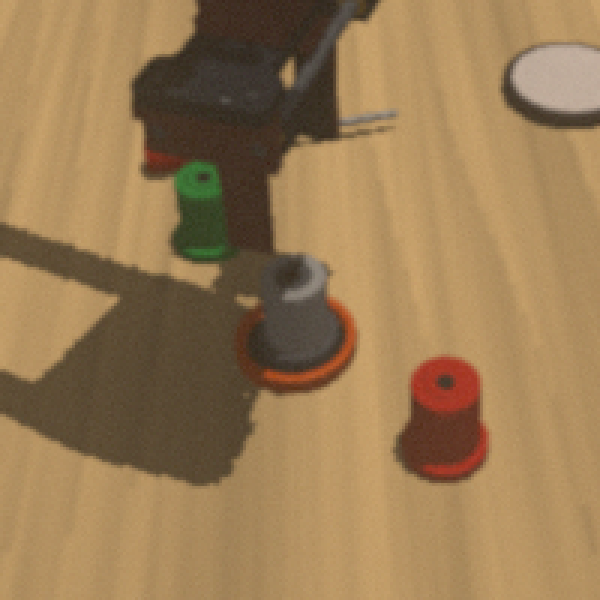

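The gripper is above the orange nest (crop px 297,340), and green (200,210) and red (445,420) are clear of the fingers. Descending.

Emit:
play_rows:
  moves:
    - [[0, 0, 25], [0, 0, 0], 87]
    - [[0, 0, 50], [0, 0, 0], 87]
    - [[0, 0, 75], [0, 0, 0], 87]
    - [[0, 0, 93], [0, 0, 0], 87]
    - [[0, 0, 100], [0, 0, 0], 87]
    - [[0, 0, 100], [0, 0, 0], 87]
    - [[0, 0, 100], [0, 0, 0], 60]
    - [[0, 0, 100], [0, 0, 0], 50]
    - [[0, 0, 100], [0, 0, 0], 44]
    - [[0, 0, 100], [0, 0, 0], 40]

```text
clock: 14.2
tool_pos: [0.4601, -0.2155, 0.2054]
ee_rot: [0.585, 3.086, -0.0]
ft_force: [-0.3, -0.2, 0.6]
gripper_width: 0.573
finger_force: 0.0
```

Emit:
play_rows:
  moves:
    - [[0, 0, 0], [0, 0, 0], 38]
    - [[0, 0, 0], [0, 0, 0], 36]
    - [[0, 0, 0], [0, 0, 0], 34]
    - [[0, 0, 0], [0, 0, 0], 30]
    - [[0, 0, 0], [0, 0, 0], 30]
    - [[0, 0, 0], [0, 0, 0], 30]
    - [[0, 0, 0], [0, 0, 0], 30]
    - [[0, 0, 0], [0, 0, 0], 30]
    - [[0, 0, 0], [0, 0, 0], 30]
    - [[0, 0, 0], [0, 0, 0], 30]
  force: 35

```text
clock: 15.45
tool_pos: [0.4601, -0.2155, 0.2052]
ee_rot: [-0.585, -3.087, 0.0]
ft_force: [-2.0, -1.5, 2.4]
gripper_width: 0.427
finger_force: 35.0
```

Emit:
play_rows:
  moves:
    - [[0, 0, -4], [0, 0, 0], 30]
    - [[0, 0, -14], [0, 0, 0], 30]
    - [[0, 0, -28], [0, 0, 0], 30]
    - [[0, 0, -42], [0, 0, 0], 30]
    - [[0, 0, -56], [0, 0, 0], 30]
    - [[0, 0, -66], [0, 0, 0], 30]
    - [[0, 0, -70], [0, 0, 0], 30]
    - [[0, 0, -70], [0, 0, 0], 30]
    - [[0, 0, -70], [0, 0, 0], 30]
    - [[0, 0, -70], [0, 0, 0], 30]

```text
clock: 16.7
tool_pos: [0.4599, -0.2153, 0.2747]
ee_rot: [-0.585, -3.086, -0.0]
ft_force: [-0.8, 0.3, -4.3]
gripper_width: 0.425
finger_force: 35.0
```

Emit:
play_rows:
  moves:
    - [[0, 0, 0], [0, 0, 0], 30]
    - [[0, 0, 0], [0, 0, 0], 30]
    - [[0, 0, 0], [0, 0, 0], 30]
    - [[0, 0, 0], [0, 0, 0], 30]
    - [[0, 0, 0], [0, 0, 0], 30]
    - [[0, 0, 0], [0, 0, 0], 30]
    - [[0, 0, 0], [0, 0, 0], 30]
    - [[0, 0, 0], [0, 0, 0], 30]
    - [[0, 0, 0], [0, 0, 0], 30]
    - [[0, 0, 0], [0, 0, 0], 30]

```text
clock: 17.95
tool_pos: [0.4601, -0.2154, 0.2752]
ee_rot: [-0.585, -3.087, 0.0]
ft_force: [-0.0, 0.1, -4.0]
gripper_width: 0.428
finger_force: 35.0
```

Run:
```python
from h import *
s,ds=weigh();delta([.666,.024,.275])
P=cloud('side',ds,ds>0);c=(.46,-.2155)
q=P[(np.hypot(*(P[:,:2]-c).T)<.03)&(P[:,2]>.03)&(P[:,2]<.15)]
print(np.histogram(q[:,2],np.arange(.03,.15,.01))[0])
# pad circle: white top from the first top picture
z=np.load('d0.npz')
for cam,im,d in(('top',z['t'],z['dt']),('side',z['s'],z['ds'])):
    im=im.astype(int);m=(im.min(2)>110)&(np.ptp(im,axis=2)<45)
    P=cloud(cam,d,m);P=P[(np.hypot(P[:,0]-.667,P[:,1]-.024)<.055)&(P[:,2]>.004)]
    print(cam,len(P),(P.min(0)+P.max(0))/2,np.ptp(P,axis=0))
```

```text
F mean [ 0.2445 -0.1549 -4.407 ] sd [0.4717 0.5434 0.4384] torque [  0.     -47.9163 -20.3783  -0.0244   0.0732  -0.0003]
clock 18.35 pos [ 0.4601 -0.2154  0.2752] tilt [-0.     -0.0001 -1.    ] F [-0.1602 -0.8226 -5.3119] w 0.42695247941594555 34.999095825478435 shift mm [-103.9664  298.1712    0.1547]
[  0   0   0   0  60 164  67  97 104 150  12]
top 1025 [0.6638 0.0227 0.0126] [0.0842 0.0843 0.0109]
side 633 [0.6633 0.0201 0.0122] [0.0831 0.0855 0.0061]
```

The orange roller pulls about 4.3 N against 2.2 N, so it's the heavy one. The pad's centre refines to (0.6635, 0.022). Carrying the roller there and raising it so about 10 cm of air lies below.

Emit:
play_rows:
  moves:
    - [[0, 0, -8], [0, 0, 0], 30]
    - [[0, 0, -20], [0, 0, 0], 30]
    - [[-3, 8, -30], [0, 0, 0], 30]
    - [[-9, 25, -37], [0, 0, 0], 30]
    - [[-17, 50, -37], [0, 0, 0], 30]
    - [[-26, 75, -37], [0, 0, 0], 30]
    - [[-35, 100, -37], [0, 0, 0], 30]
    - [[-43, 125, -37], [0, 0, 0], 30]
    - [[-52, 150, -37], [0, 0, 0], 30]
    - [[-61, 175, -37], [0, 0, 0], 30]

```text
clock: 19.6
tool_pos: [0.5819, -0.0729, 0.3124]
ee_rot: [0.584, 3.087, 0.0]
ft_force: [-0.3, 0.0, -5.1]
gripper_width: 0.425
finger_force: 35.0
```

Emit:
play_rows:
  moves:
    - [[-9, 25, 0], [0, 0, 0], 30]
    - [[-17, 50, 0], [0, 0, 0], 30]
    - [[-25, 73, 0], [0, 0, 0], 30]
    - [[-32, 93, 0], [0, 0, 0], 30]
    - [[-37, 108, 0], [0, 0, 0], 30]
    - [[-40, 117, 0], [0, 0, 0], 30]
    - [[-41, 120, 0], [0, 0, 0], 30]
    - [[-41, 120, 0], [0, 0, 0], 30]
    - [[-41, 120, 0], [0, 0, 0], 30]
    - [[-41, 120, 0], [0, 0, 0], 30]

```text
clock: 20.85
tool_pos: [0.6628, 0.0213, 0.3122]
ee_rot: [-0.586, -3.086, 0.0]
ft_force: [0.2, 0.0, -5.2]
gripper_width: 0.425
finger_force: 35.0
```

Run:
```python
from h import *
s,ds=weigh();save('side5',s);delta([.6635,.022,.312])
```

```text
F mean [-0.0595  0.0705 -4.5675] sd [0.372  0.4171 0.4264] torque [ -0.0302 -63.0686 -26.2745   0.0038   0.0817  -0.0007]
clock 21.25 pos [0.663  0.0218 0.3122] tilt [ 0.     -0.0001 -1.    ] F [ 0.4168 -0.3194 -4.9725] w 0.4254307727364996 34.99895869754255 shift mm [-0.3785  0.4025  0.1686]
```

View pics/side5.png

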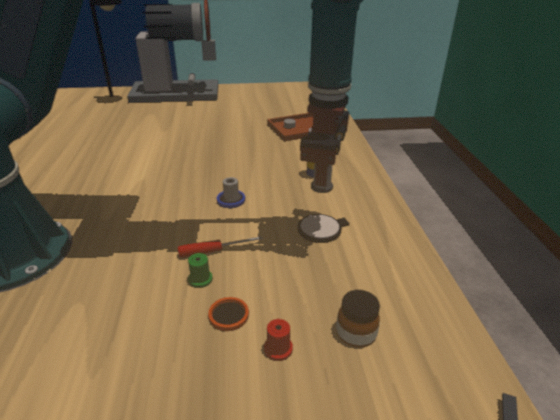

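The heavy roller is upright in the fingers (px 322,182) above the pad (320,228). The light one stands in the blue nest (231,192), the orange nest (229,313) is empty and the bystanders are where they were. Handing in.

```bash
python3 -c "
from plant import env
print(env.job_done())"
```

```text
the job is handed in; nothing more can be done
None
```

I handed the job in with the heavier roller, the one from the orange nest (about 4.4 N against 2.2 N), held upright and still about 10 cm above the middle of the pad, and the lighter one standing in the blue nest; no verdict came back.

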